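# Open a combination lock and present it

### The job

Check the newly assembled combination lock that sits in the plywood nest: turn its dial clockwise until it clicks into the notch where the pointer faces the shackle, then, with the lock still sitting in the nest, pull the shackle up until it is fully open. Lift the lock out by its open shackle and finish while holding it up, upright and still, over the middle of the white card, its underside about 15 cm above the bench. Leave the tape roll, the screwdriver and the small brass padlock where they are.

Things in the scene. Friction and masses are not known exactly. Their poses are not given: they have to be found in the camera images.
- lock_center (a point): Combination lock: aluminium block 130 x 46 x 42 mm high, about 0.57 kg, standing in the nest with about 2 mm play to its walls. This point lies half-way up the block (21 mm above its underside), straight below the middle of the shackle bar, which is also the balance point. Axes: z up; x along the block's length, which reaches 86 mm to -x (the dial end) and 44 mm to +x; y across.
- dial_grip (a point): Gripping point of the dial, on its upright axis, 62 mm towards the lock's -x from the shackle, 24 mm above the block's top face. The dial is a low disc of 41 mm diameter (top 3.5 mm above the block) with an upright black grip bar on it, 34 mm long, 12 mm thick, its top 32 mm above the block. This point's x axis runs along the bar to its pointer end (white line and small nose), z up. A small raised ridge on the block, between dial and shackle, marks the opening notch.
- dial (a joint): Angle of the dial's pointer from the opening notch, rad, counter-clockwise positive seen from above. 0: the pointer faces the ridge and the shackle (the lock's +x), the one notch where the shackle is free (within about 0.1 rad). The dial clicks into a notch every 0.35 rad and settles there when let go; stepping over a click takes under 0.1 N m. Stops at -0.5 and 1.75. It starts at the second, third or fourth notch on the positive side.
- shackle_bar (a point): Centre of the shackle's level top bar: square steel, 9 mm thick (along the lock's x), 10 mm high, 41 mm long (along y), with a leg at each end running down into the block. Shut, this point is 50 mm above the block's top. Beside it in x stands only the dial's grip bar: on the opening notch it comes to within 40 mm of the shackle, its top 13 mm below this bar's underside.
- shackle (a joint): How far the shackle is drawn up out of the block, m: 0 shut, 0.020 fully open, where it meets its stop. It slides with about 1.2 N of friction and stays where it is left. Off the opening notch it is caught after about 2 mm, and pulling then lifts the whole lock.
- nest: Plywood nest, fixed to the bench: an open-topped holder 154 x 70 mm outside, walls 10 mm thick and 30 mm high, floor 10 mm thick, on which the lock stands. Origin on the bench straight below the middle of the shackle bar; axes as the lock's.
- card_center (a point): White card, 110 x 150 x 2 mm, fixed flat on the bench; this point is the centre of its top face.
- tape_center (a point): Bystander: loose cardboard ring of a tape roll lying flat, 52 mm across, 19 mm high; its centre.
- driver_grip (a point): Bystander: loose screwdriver, 150 mm long, lying; this point is on its handle.
- padlock_center (a point): Bystander: small brass padlock without a dial, lying flat, 45 x 40 x 20 mm without its shackle; centre of its block.
There are look-alikes about, which are no part of the job. There is more than one size of the nest; the job needs the smallest.

How it is judged:
By the outcome, as a careful person would: the job done as asked, in the order asked, and still so for the second after the job is handed in, while the arm keeps its last pose, push and grip.
It also fails if it takes over 58 s, if anything falls off the work surface, if the arm or the gripper's body presses on something with over 40 N, if the wrist force passes 120 N, or if a joint passes its speed limit or range.

### The arm

A 6-joint arm with a two-finger parallel gripper is mounted at the origin on the work surface. World frame = base frame: x ahead of the robot, y to its left, z up, the work surface at z = 0. Lengths are in m, angles in rad, forces in N, time in s.
With the tool pointing down it reaches from about 0.325 to 0.875 m from the base axis. Payload 4.4 kg.
Tool frame: the origin (TCP) lies at the very end of the fingers, on their centre line; the grasp point (between the pads) lies 19 mm behind it; z points along the fingers, y is the direction in which the jaws open and shut (so a half turn about z gives the same grasp; the last joint's range is limited). The gripper opens to 85 mm and grips with 20 to 120 N. Pads are 22 mm wide; open, the fingers measure 114 mm over their backs; the gripper's body (76 mm by 85 mm) begins 54 mm behind the grasp point. The pads swing forward as they close: fully open they stand 13 mm farther back than shut.
Start: joints at [-1.472, 0.207, 1.542, -0, 1.393, -0.15], TCP at [0.142, -0.557, 0.231] pointing down, gripper open.
Joint ranges: [-2.73, 2.73], [-0.86, 2.22], [0.23, 2.46], [-1.11, 4.25], [0.08, 2.63], [-2.82, 2.82]. Speed limits (rad/s): [2.79, 2.79, 3.14, 3.14, 3.14, 3.14].

### API

Orientations are given as [roll, pitch, yaw] about the fixed x, y, z axes, in that order (R = Rz(yaw) Ry(pitch) Rx(roll)).
In Python, from station import ctrl gives the robot as it stands.
- The arm moves only by the tool drive_tool, never from a script. Its argument "plan" is a list of rows, each a list of 7 numbers: the shift along the tool's x, y, z scaled (see below), then the turn, a rotation vector about the tool's x, y, z scaled (see below), then the opening, from -1 (shut) to 1 (fully open). In form: [[x, y, z, rx, ry, rz, hand], ...]. A call has 1 to 20 rows; each row shifts and turns the commanded pose from where the row before left it, along the tool's axes as they then stand; what a row does not reach is not made up. The controller multiplies each number of a shift by 0.02 m and each number of a turn by 4 degrees. A row lasts 1/12 s, in which the tool goes at most 41.7 mm and 7.16 degrees, less where a joint would pass 70% of its speed; a pose out of reach is approached as far as the arm can. A call with a number of a shift or a turn outside -1 to 1 is refused whole. A call with a gripper value outside its range is refused whole. The fingers move at their own pace and stop on an object; "force" is the grip in N (left out, the last holds). Time passes only in rows, so rows that do not move let the fingers close. It gives the time, the measured TCP pose, the force and the opening at its end, in the units of the state.
- ctrl.sense(): the state, without advancing time (a new reading comes with each control period).
- ctrl.get_image(name): name is "side" or "top" or "wrist"; returns a dict with "frame" (420x560x3 uint8, red, green, blue), "depth" (420x560 float32, m along the optical axis (not along the pixel's ray), 0 where there is no reading), "fx", "fy", "cx", "cy" (pixels), "D" ([k1, k2, p1, p2, k3] as OpenCV has them; the pictures are not rectified), "R" (3x3) and "t" (3): a world point X has camera coordinates R X + t; the wrist camera has in their place "mount" (4x4, takes a point from camera to tool coordinates, whose origin is the TCP and whose axes are the flange's). Camera axes: x right, y down, z forward; pixel columns grow to the right and rows downward; lengths in m; the calibration is good to about 2 mm. A picture is of the moment at which its call begins: read the wrist's pose just before it.
- ctrl.job_done(): hands the job in, once; it reports no verdict.
The state is a dict: "time": time; "qpos": joint angles; "qvel": joint speeds; "tau": joint torques, N m; "position": TCP position; "tool_rot": TCP orientation; "contact_force": force on the tool from outside, world axes, zero at the start; "wrist_torque": the same for the moment, N m; "finger_gap": finger opening in m.
Only numpy, scipy, OpenCV 4.12 (cv2) and the standard library are available. Lean on these libraries where they do the work, as an engineer would, in place of code of your own. Each camera call takes 0.05 s, during which the arm holds its last target.

## Working session

There is one attempt and no reset: what is moved stays moved. The work goes in short steps, Python scripts to look and compute and a tool call to move; the robot and the scene stay as the last step left them, time stands still between calls to the robot, and variables do not carry over. Pictures are saved under pics/ and viewed, and the job is handed in when it is done.

Besides the shell and the picture viewer there is one more tool, called after "Emit:" in YAML: its name, and indented under it one key for each argument. drive_tool: Moves the arm, as the interface text tells. Its arguments: {"type":"object","properties":{"plan":{"type":"array","items":{"type":"array","items":{"type":"number"}}},"force":{"type":"number"}},"required":["plan"]}

```bash
ls; mkdir -p pics; python3 - <<'E'
from station import ctrl
import cv2,numpy as np
s=ctrl.sense(); print(s)
for n in("side","top","wrist"):
    d=ctrl.get_image(n); cv2.imwrite(f"pics/{n}0.png",d["frame"][:,:,::-1]); np.savez(f"{n}0.npz",**d)
    print(n,{k:v for k,v in d.items() if k not in("frame","depth")})
E
```

```text
pics
{'time': 0.0, 'qpos': array([-1.47152145e+00,  2.07443384e-01,  1.54301222e+00, -2.46995437e-05,
        1.39347237e+00, -1.50489527e-01]), 'qvel': array([-3.46338391e-04,  6.72212087e-04,  8.59015568e-04,  5.79325878e-04,
        9.03989307e-04, -2.35038818e-05]), 'tau': array([-2.56557243e-03, -3.83041048e+01, -2.91597891e+01, -4.92722538e-04,
        1.07329694e-02, -9.45923745e-06]), 'position': array([ 0.14203542, -0.55637895,  0.23008485]), 'tool_rot': array([-3.13928009e+00, -3.26088157e-04,  2.49768408e-01]), 'contact_force': array([0.39591927, 1.2597043 , 0.24861029]), 'wrist_torque': array([0.04236755, 0.01722821, 0.02201175]), 'finger_gap': 0.08532865844698144}
side {'fx': 463.8007442428646, 'fy': 463.8007442428646, 'cx': 277.08588858310605, 'cy': 212.23653003523944, 'D': array([-0.06889042,  0.        ,  0.        ,  0.        ,  0.        ]), 'R': array([[-0.99303705, -0.11755239, -0.00767137],
       [-0.04745065,  0.45874899, -0.88729803],
       [ 0.10782324, -0.88075581, -0.46113268]]), 't': array([0.46964839, 0.09511198, 1.05520535])}
top {'fx': 525.10927933104
[... 193 characters left out ...]
043, -0.00546004],
       [-0.99590673,  0.01181576, -0.08961124],
       [ 0.08966862,  0.00441862, -0.99596185]]), 't': array([0.05274036, 0.47367022, 1.13553122])}
wrist {'fx': 313.1547260162808, 'fy': 313.1547260162808, 'cx': 282.24091687327524, 'cy': 214.89934586171378, 'D': array([0.02495907, 0.        , 0.        , 0.        , 0.        ]), 'mount': array([[ 2.23238661e-04, -9.48691731e-01, -3.16202387e-01,
         8.24975455e-02],
       [ 9.99999715e-01,  4.39879201e-04, -6.13756162e-04,
        -3.20656205e-04],
       [ 7.21356249e-04, -3.16202159e-01,  9.48691559e-01,
        -1.42403614e-01],
       [ 0.00000000e+00,  0.00000000e+00,  0.00000000e+00,
         1.00000000e+00]])}
```

View pics/top0.png

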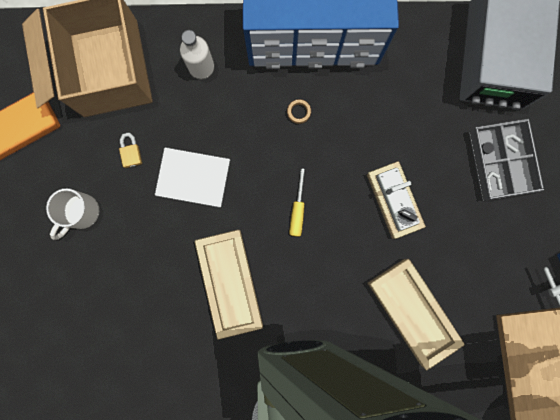

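View pics/side0.png

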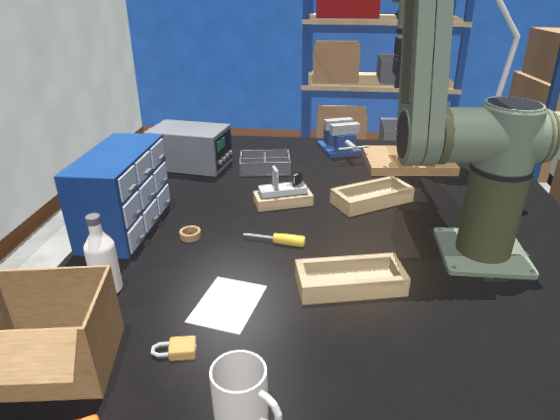

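View pics/wrist0.png

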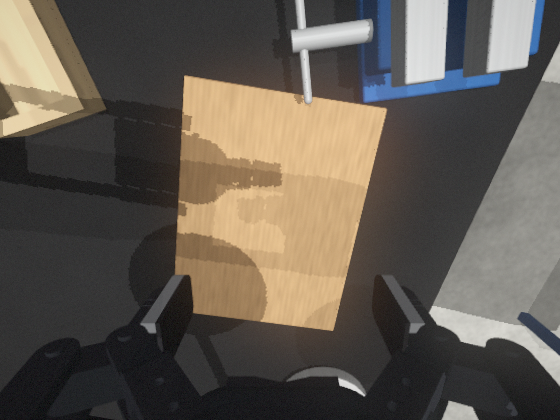

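The top view shows the lock in the small nest near (396,200), with the shackle bar near (398,187) and the dial near (405,214). The card is near (193,177). Next I'll enlarge the crops.

```bash
cat > h.py <<'E'
import numpy as np,cv2
from scipy.spatial.transform import Rotation as Ro
def K(d): return np.array([[d["fx"],0,d["cx"]],[0,d["fy"],d["cy"]],[0,0,1]],float)
def ext(d,s=None):
    if "R" in d: return d["R"],d["t"]
    M=d["mount"]; Rt=Ro.from_euler("xyz",s["tool_rot"]).as_matrix()
    Rc=Rt@M[:3,:3]; tc=Rt@M[:3,3]+s["position"]
    return Rc.T,-Rc.T@tc
def onz(d,uv,z,s=None):
    R,t=ext(d,s); p=cv2.undistortPoints(np.array([[uv]],float),K(d),np.array(d["D"]))[0,0]
    r=R.T@np.array([p[0],p[1],1]); c=-R.T@t
    return c+r*(z-c[2])/r[2]
def proj(d,X,s=None):
    R,t=ext(d,s); return cv2.projectPoints(np.array(X,float).reshape(-1,1,3),cv2.Rodrigues(R)[0],t,K(d),np.array(d["D"]))[0][:,0]
E
python3 - <<'E'
import cv2
a=cv2.imread("pics/top0.png"); cv2.imwrite("pics/topc.png",cv2.resize(a[150:250,350:450],(800,800)[:2],interpolation=cv2.INTER_CUBIC)[:600] if 0 else cv2.resize(a[155:245,350:450],None,fx=6.6,fy=6.6,interpolation=cv2.INTER_CUBIC))
a=cv2.imread("pics/side0.png"); cv2.imwrite("pics/sidec.png",cv2.resize(a[155:215,243:323],None,fx=9,fy=9,interpolation=cv2.INTER_CUBIC))
E
```

```text
(no output)
```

View pics/topc.png

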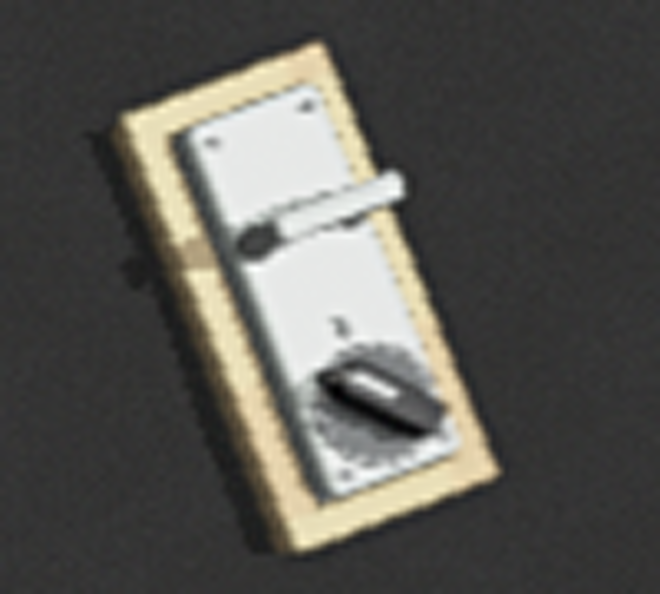

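View pics/sidec.png

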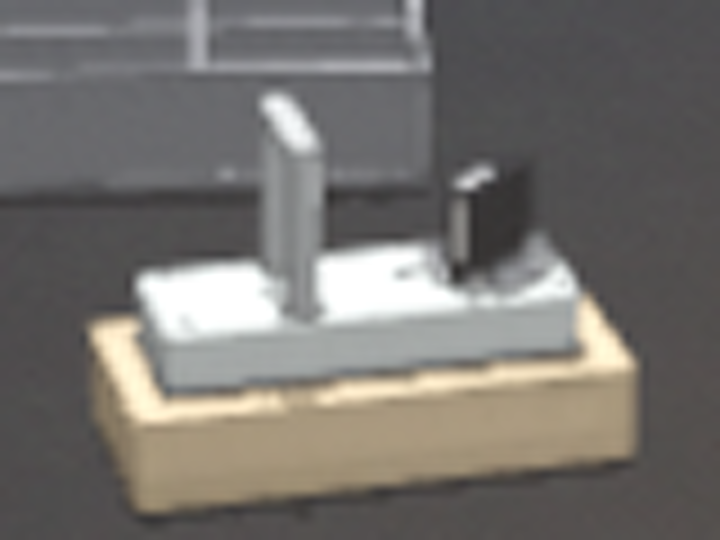

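```bash
python3 - <<'E'
from h import *
d=dict(np.load("top0.npz"))
c=lambda u,v:(350+u/6.6-.42,155+v/6.6-.42)
P=[onz(d,c(*q),.030)[:2] for q in((120,115),(320,42),(500,470),(297,548))]
print(np.round(P,4)); 
x=(P[0]+P[1]-P[2]-P[3])/2; y=(P[0]+P[3]-P[1]-P[2])/2
print(np.linalg.norm(x),np.linalg.norm(y),np.arctan2(x[1],x[0]),np.arctan2(-y[0],y[1]),"ctr",np.mean(P,0))
print("bar L,R",onz(d,c(275,224),.107),onz(d,c(400,188),.107))
print("dialbar ends",onz(d,c(325,378),.084),onz(d,c(440,415),.084))
for q in((163,149),(229,157),(220,206),(156,196)): print("card",onz(d,q,.002))
print("tape",onz(d,(299,111),.01),"drv",onz(d,(297,218),.01),"pad",onz(d,(130,155),.02))
E
```

```text
[[ 0.545  -0.1524]
 [ 0.5688 -0.22  ]
 [ 0.4251 -0.275 ]
 [ 0.4002 -0.207 ]]
0.15429167271034663 0.07203075291189491 0.36283802945335464 0.34526739411250806 ctr [ 0.48479069 -0.21359378]
bar L,R [ 0.49856679 -0.1864998   0.107     ] [ 0.50936484 -0.22571603  0.107     ]
dialbar ends [ 0.4522428  -0.20571301  0.084     ] [ 0.44011357 -0.24166431  0.084     ]
card [0.60767482 0.30534987 0.002     ]
card [0.58730566 0.15546007 0.002     ]
card [0.47629648 0.17597946 0.002     ]
card [0.50059915 0.32020131 0.002     ]
tape [ 0.68933587 -0.00409705  0.01      ] drv [0.44679997 0.00404119 0.01      ] pad [0.59146754 0.37523122 0.02      ]
```

Emit:
drive_tool:
  plan:
    - [0.996,-0.669,0,0,0,0,0]
    - [0.996,-0.669,0,0,0,0,0]
    - [0.996,-0.669,0,0,0,0,0]
    - [0.996,-0.669,0,0,0,0,0]
    - [0.996,-0.669,0,0,0,0,0]
    - [0.996,-0.669,0,0,0,0,0]
    - [0.996,-0.669,0,0,0,0,0]
    - [0.996,-0.669,0,0,0,0,0]
    - [0.996,-0.669,0,0,0,0,0]
    - [0.996,-0.669,0,0,0,0,0]
    - [0.996,-0.669,0,0,0,0,0]
    - [0.996,-0.669,0,0,0,0,0]
    - [0.996,-0.669,0,0,0,0,0]
    - [0.996,-0.669,0,0,0,0,0]
    - [0.996,-0.669,0,0,0,0,0]
    - [0.996,-0.669,0,0,0,0,0]
    - [0.996,-0.669,0,0,0,0,0]
    - [0.996,-0.669,0,0,0,0,0]
  force: 40

```text
time: 1.65
position: [0.4305, -0.234, 0.231]
tool_rot: [-3.141, 0.0, 0.25]
contact_force: [0.2, 0.2, 0.8]
finger_gap: 0.0425
```

Emit:
drive_tool:
  plan:
    - [0,0,0,0,0,-0.95,0]
    - [0,0,0,0,0,-0.95,0]
    - [0,0,0,0,0,-0.95,0]
    - [0,0,0,0,0,-0.95,0]
    - [0,0,0,0,0,-0.95,0]
    - [0,0,0,0,0,-0.95,0]
    - [0,0,0,0,0,-0.95,0]
    - [0,0,0,0,0,-0.95,0]
    - [0,0,0,0,0,-0.95,0]
    - [0,0,0,0,0,-0.95,0]
    - [0,0,0,0,0,-0.95,0]
    - [0,0,0,0,0,-0.95,0]
    - [0,0,0,0,0,-0.95,0]
    - [0,0,0,0,0,-0.95,0]
    - [0,0,0,0,0,-0.95,0]
    - [0,0,0,0,0,0,0]
    - [0,0,0,0,0,0,0]

```text
time: 3.07
position: [0.4298, -0.235, 0.231]
tool_rot: [-3.141, -0.0, 1.243]
contact_force: [-0.1, 0.1, 0.2]
finger_gap: 0.043
```

```bash
python3 - <<'E'
from h import *
from station import ctrl
s=ctrl.sense(); print(s["time"],s["position"],s["tool_rot"],s["finger_gap"],s["qpos"],s["contact_force"])
d=ctrl.get_image("wrist"); cv2.imwrite("pics/w1.png",d["frame"][:,:,::-1]); np.savez("w1.npz",pos=s["position"],rot=s["tool_rot"],**d)
E
```

```text
3.0667 [ 0.42983298 -0.23501085  0.23097834] [-3.14100810e+00 -1.80089394e-04  1.24299045e+00] 0.04303046906664903 [-6.77204607e-01  2.44563834e-02  1.74444277e+00 -3.15161119e-05
  1.37330438e+00 -3.49392585e-01] [-0.05052814  0.14031127  0.17661195]
```

View pics/w1.png

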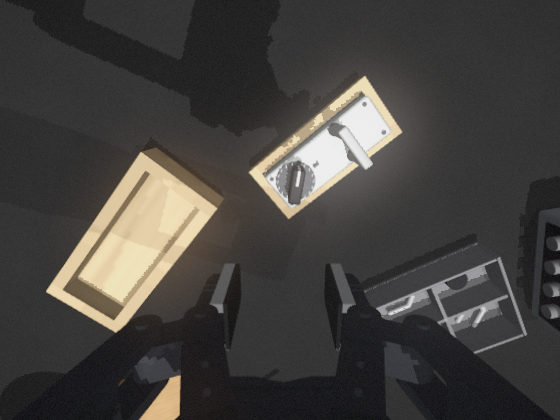

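The wrist view shows the dial near (296,183) and the shackle bar near (352,147).

```bash
python3 - <<'E'
import cv2
a=cv2.imread("pics/w1.png"); cv2.imwrite("pics/w1c.png",cv2.resize(a[120:220,245:378],None,fx=6,fy=6,interpolation=cv2.INTER_CUBIC))
E
```

```text
(no output)
```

View pics/w1c.png

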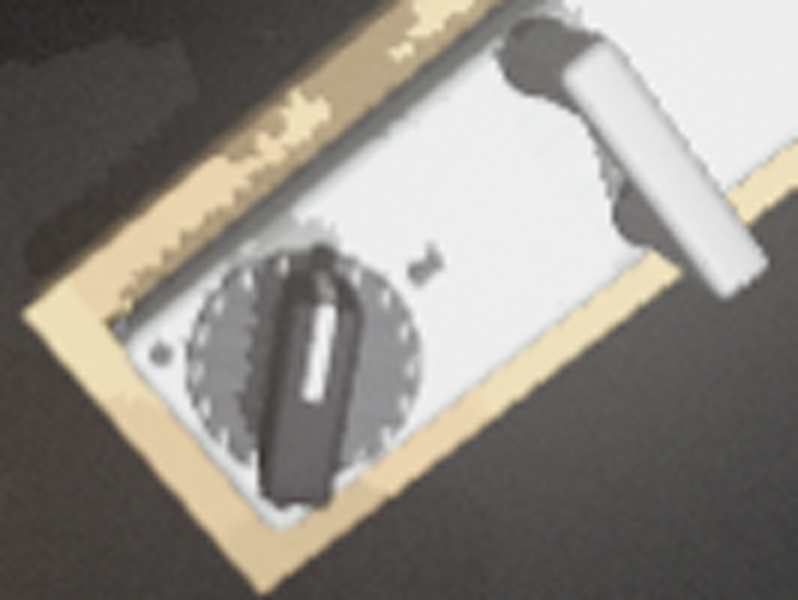

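```bash
python3 - <<'E'
from h import *
d=dict(np.load("w1.npz")); s=dict(position=d["pos"],tool_rot=d["rot"])
c=lambda u,v:(245+u/6-.42,120+v/6-.42)
def o(u,v,z): return onz(d,c(u,v),z,s)
a,b=o(326,308,.084),o(312,400,.084); print("line",a,b,np.arctan2(*(a-b)[1::-1]))
print("disc",o(303,362,.0555), "ridge",o(426,265,.052))
a,b=o(588,55,.107),o(747,282,.107); print("bar",a,b,(a+b)/2,np.linalg.norm(a-b),np.arctan2((a-b)[1],(a-b)[0])-np.pi/2)
a,b=o(25,313,.03),o(263,592,.03); print("nest end",a,b,np.linalg.norm(a-b),np.arctan2((a-b)[1],(a-b)[0])-np.pi/2)
a,b=o(345,310,.084),o(328,495,.084); print("edge",np.arctan2(*(a-b)[1::-1]),a,b)
a,b=o(290,300,.084),o(262,470,.084); print("edge2",np.arctan2(*(a-b)[1::-1]),a,b)
E
```

```text
line [ 0.45447818 -0.21263764  0.084     ] [ 0.44793892 -0.22580432  0.084     ] 1.1098303621829768
disc [ 0.44760107 -0.22566341  0.0555    ] ridge [ 0.4725777  -0.21717503  0.052     ]
bar [ 0.49914669 -0.1867297   0.107     ] [ 0.51227636 -0.22397268  0.107     ] [ 0.50571152 -0.20535119  0.107     ] 0.03948958501410769 0.33893653189532613
nest end [ 0.40119583 -0.20597331  0.03      ] [ 0.42553113 -0.27155982  0.03      ] 0.06995567860208336 0.35529543020720755
edge 1.1722803153862627 [ 0.45717059 -0.21388205  0.084     ] [ 0.44557617 -0.2414193   0.084     ]
edge2 1.0913672309816937 [ 0.44958473 -0.20965999  0.084     ] [ 0.43688111 -0.23409542  0.084     ]
```

Emit:
drive_tool:
  plan:
    - [0,0,0,0,0,0.826,0]
    - [0,0,0,0,0,0.826,0]
    - [0,0,0,0,0,0.826,0]
    - [0.8,0.55,0.9,0,0,0,0]
    - [0,0,0.93,0,0,0,0]
    - [0,0,0.93,0,0,0,0]
    - [0,0,0.93,0,0,0,0]
    - [0,0,0.93,0,0,0,0]
    - [0,0,0.93,0,0,0,0]
    - [0,0,0,0,0,0,0]
    - [0,0,0,0,0,0,0]
    - [0,0,0,0,0,0,0]

```text
time: 4.12
position: [0.448, -0.2268, 0.1212]
tool_rot: [3.14, 0.0, 1.071]
contact_force: [0.9, -0.3, 0.3]
finger_gap: 0.0428
```

```bash
python3 - <<'E'
from h import *
from station import ctrl
s=ctrl.sense(); print(s["time"],s["position"],s["tool_rot"],s["finger_gap"])
d=ctrl.get_image("wrist"); cv2.imwrite("pics/w2.png",d["frame"][:,:,::-1]); np.savez("w2.npz",pos=s["position"],rot=s["tool_rot"],**d)
for n,X in dict(d=(.4472,-.2262,.084),b=(.5057,-.2053,.107),tcp=tuple(s["position"])).items(): print(n,proj(d,X,s))
E
```

```text
4.1167 [ 0.44796808 -0.22684466  0.12124406] [3.14012848e+00 1.97730381e-04 1.07111719e+00] 0.04276839933988952
d [[279.51597299 248.72720188]]
b [[360.00636559 184.41957607]]
tcp [[280.83908212 279.40502649]]
```

View pics/w2.png

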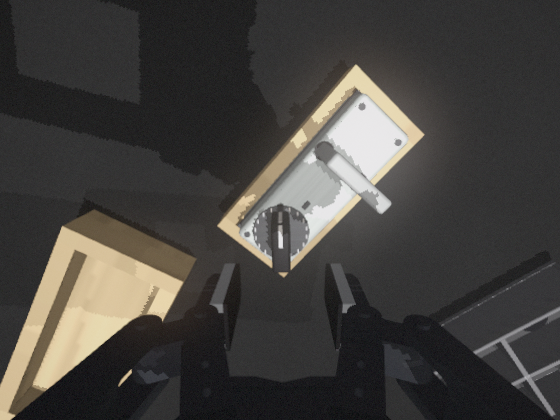

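The bar lies along the tool's x axis, centred near (281,248), between the fingers. I'll descend and grip it.

Emit:
drive_tool:
  plan:
    - [0,0,1,0,0,0,0]
    - [0,0,1,0,0,0,0]
    - [0,0,1,0,0,0,0]
    - [0,0,0,0,0,0,0]
    - [0,0,0,0,0,0,-1]
    - [0,0,0,0,0,0,-1]
    - [0,0,0,0,0,0,-1]
    - [0,0,0,0,0,0,-1]
    - [0,0,0,0,0,0,-1]
    - [0,0,0,0,0,0,-1]
    - [0,0,0,0,0,0,-1]
    - [0,0,0,0,0,0,-1]
  force: 30

```text
time: 5.17
position: [0.4482, -0.2271, 0.0623]
tool_rot: [3.139, 0.001, 1.072]
contact_force: [-2.8, 1.7, 6.3]
finger_gap: 0.0114
```

```bash
python3 - <<'E'
from h import *
from station import ctrl
s=ctrl.sense(); print(s["time"],s["position"],s["tool_rot"],s["finger_gap"],s["contact_force"],s["wrist_torque"])
d=ctrl.get_image("wrist"); cv2.imwrite("pics/w3.png",d["frame"][:,:,::-1])
E
```

```text
5.1667 [ 0.44822684 -0.22709167  0.0622684 ] [3.13914305e+00 5.37716491e-04 1.07163693e+00] 0.011443774712297825 [-2.79725495  1.67619285  6.30605968] [ 0.22041233  0.41221978 -0.03370705]
```

View pics/w3.png

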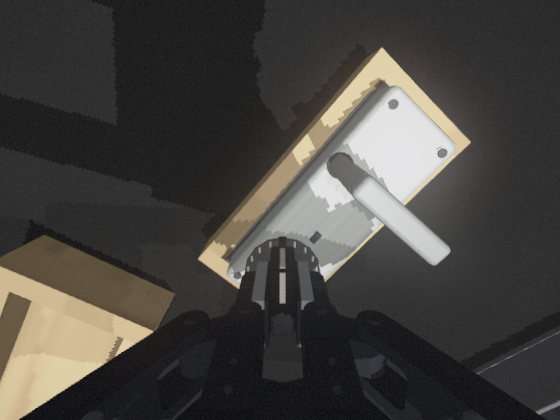

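Emit:
drive_tool:
  plan:
    - [0,0,-0.05,0,0,0,-1]
    - [0,0,0,0,0,0.94,-1]
    - [0,0,0,0,0,0.94,-1]
    - [0,0,0,0,0,0.94,-1]
    - [0,0,0,0,0,0.94,-1]
    - [0,0,0,0,0,0.94,-1]
    - [0,0,0,0,0,0.94,-1]
    - [0,0,0,0,0,0.94,-1]
    - [0,0,0,0,0,0.94,-1]
    - [0,0,0,0,0,0.94,-1]
    - [0,0,0,0,0,0.94,-1]
    - [0,0,0,0,0,0.94,-1]
    - [0,0,0,0,0,0,-1]
    - [0,0,0,0,0,0,-1]
    - [0,0,0,0,0,0,-1]

```text
time: 6.47
position: [0.4488, -0.2273, 0.0623]
tool_rot: [3.138, -0.002, 0.351]
contact_force: [2.9, -1.1, 1.6]
finger_gap: 0.0114
```

```bash
python3 - <<'E'
from h import *
from station import ctrl
s=ctrl.sense(); print(s["time"],s["position"],s["tool_rot"],s["finger_gap"],s["contact_force"],s["wrist_torque"])
d=ctrl.get_image("wrist"); cv2.imwrite("pics/w4.png",d["frame"][:,:,::-1])
E
```

```text
6.4667 [ 0.44876354 -0.22732504  0.06232143] [ 3.13847002e+00 -2.29311769e-03  3.51018493e-01] 0.011397103773967833 [ 2.85431132 -1.13567784  1.64943247] [-0.23879037 -0.34139404  0.02440905]
```

View pics/w4.png

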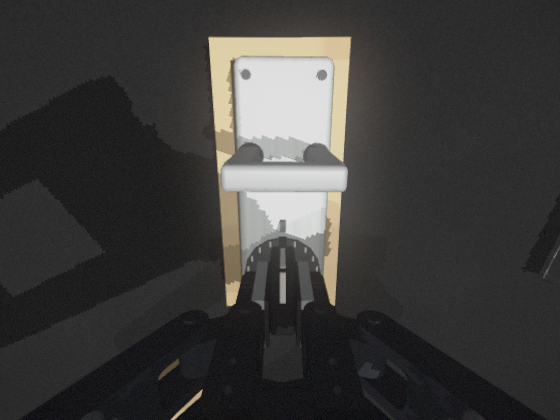

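The pointer now lines up with the ridge near (283,226) and with the shackle. I'll release and lift.

Emit:
drive_tool:
  plan:
    - [0,0,0,0,0,0,0]
    - [0,0,0,0,0,0,0]
    - [0,0,0,0,0,0,0]
    - [0,0,0,0,0,0,0]
    - [0,0,-1,0,0,0,0]
    - [0,0,-1,0,0,0,0]
    - [0,0,-1,0,0,0,0]
    - [0,0,-1,0,0,0,0]
    - [0,0,-1,0,0,0,0]
    - [0,0,-1,0,0,0,0]
    - [0,0,0,0,0,0,0]
    - [0,0,0,0,0,0,0]
    - [0,0,0,0,0,0,0]

```text
time: 7.6
position: [0.4465, -0.2258, 0.1801]
tool_rot: [-3.14, 0.001, 0.35]
contact_force: [-0.7, 0.2, -1.0]
finger_gap: 0.0429
```

```bash
python3 - <<'E'
from h import *
from station import ctrl
s=ctrl.sense(); print(s["time"],s["position"],s["tool_rot"],s["finger_gap"],s["contact_force"],s["qpos"])
d=ctrl.get_image("wrist"); cv2.imwrite("pics/w5.png",cv2.resize(d["frame"][60:280,140:420,::-1],None,fx=2.7,fy=2.7,interpolation=cv2.INTER_CUBIC)); np.savez("w5.npz",pos=s["position"],rot=s["tool_rot"],**d)
E
```

```text
7.6 [ 0.44654144 -0.22580952  0.18009824] [-3.13979375e+00  1.23934720e-03  3.49810754e-01] 0.04289652124476274 [-0.70434914  0.19370275 -1.04223186] [-6.41282199e-01  9.92666857e-02  1.77559103e+00 -5.39077733e-05
  1.26891883e+00  5.79720572e-01]
```

View pics/w5.png

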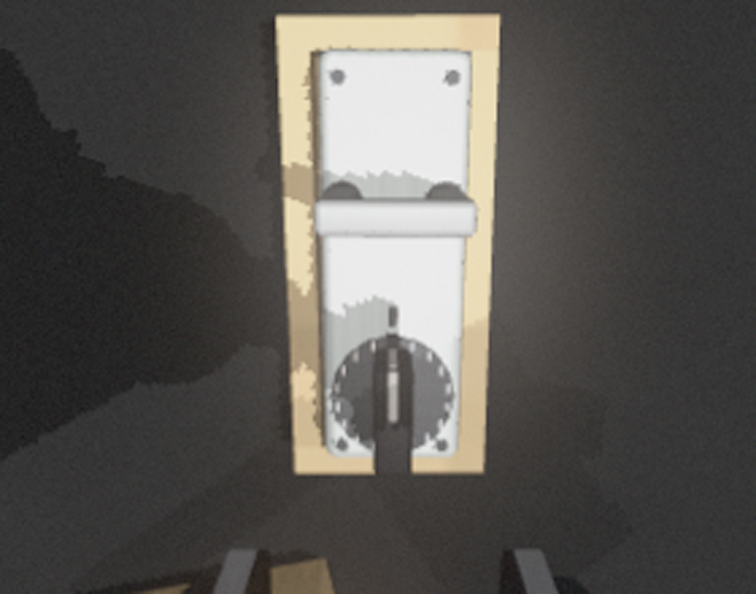

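```bash
python3 - <<'E'
from h import *
d=dict(np.load("w5.npz")); s=dict(position=d["pos"],tool_rot=d["rot"])
c=lambda u,v:(140+u/2.7-.3,60+v/2.7-.3)
def o(u,v,z): return onz(d,c(u,v),z,s)
a,b=o(317,218,.107),o(474,218,.107); print(a,b,(a+b)/2,np.linalg.norm(a-b),np.arctan2((a-b)[1],(a-b)[0])-np.pi/2)
for q in((396,204),(396,234)): print(o(*q,.107))
print("dial",o(393,397,.0555))
a,b=o(393,425,.084),o(393,350,.084); print(np.arctan2(*(b-a)[1::-1]))
R=Ro.from_euler("xyz",s["tool_rot"]).as_matrix()
E
```

```text
[ 0.50006055 -0.18782744  0.107     ] [ 0.51344057 -0.22446799  0.107     ] [ 0.50675056 -0.20614771  0.107     ] 0.03900710883065831 0.35012468709208
[ 0.50996664 -0.20509695  0.107     ]
[ 0.50314982 -0.20761906  0.107     ]
dial [ 0.44825895 -0.22740781  0.0555    ]
0.35310385603262157
```

Emit:
drive_tool:
  plan:
    - [0.784,0.023,0,0,0,0,-0.3]
    - [0.784,0.023,0,0,0,0,-0.3]
    - [0.784,0.023,0,0,0,0,-0.3]
    - [0.784,0.023,0,0,0,0,-0.3]
    - [0,0,0,0,0,-0.978,-0.3]
    - [0,0,0,0,0,-0.978,-0.3]
    - [0,0,0,0,0,-0.978,-0.3]
    - [0,0,0,0,0,-0.978,-0.3]
    - [0,0,0,0,0,-0.978,-0.3]
    - [0,0,0,0,0,-0.978,-0.3]
    - [0,0,0,0,0,-0.978,-0.3]
    - [0,0,0,0,0,-0.978,-0.3]
    - [0,0,0,0,0,-0.978,-0.3]
    - [0,0,0,0,0,-0.978,-0.3]
    - [0,0,0,0,0,-0.978,-0.3]
    - [0,0,0,0,0,-0.978,-0.3]

```text
time: 8.98
position: [0.5057, -0.2059, 0.1791]
tool_rot: [-3.138, -0.001, 1.172]
contact_force: [0.0, -0.7, 0.6]
finger_gap: 0.0298
```

Emit:
drive_tool:
  plan:
    - [0,0,0,0,0,-0.978,-0.3]
    - [0,0,0,0,0,-0.978,-0.3]
    - [0,0,0,0,0,-0.978,-0.3]
    - [0,0,0,0,0,-0.978,-0.3]
    - [0,0,0,0,0,-0.978,-0.3]
    - [0,0,0,0,0,-0.978,-0.3]
    - [0,0,0,0,0,-0.978,-0.3]
    - [0,0,0,0,0,-0.978,-0.3]
    - [0,0,0,0,0,-0.978,-0.3]
    - [0,0,0,0,0,-0.978,-0.3]
    - [0,0,0,0,0,-0.978,-0.3]
    - [0,0,0.8,0,0,0,-0.3]
    - [0,0,0.8,0,0,0,-0.3]
    - [0,0,0.8,0,0,0,-0.3]
    - [0,0,0,0,0,0,-0.3]
    - [0,0,0,0,0,0,-0.3]

```text
time: 10.32
position: [0.5051, -0.2056, 0.1308]
tool_rot: [-3.138, -0.004, 1.92]
contact_force: [-0.4, 0.3, -0.2]
finger_gap: 0.03
```

```bash
python3 - <<'E'
from h import *
from station import ctrl
s=ctrl.sense(); print(s["time"],s["position"],s["tool_rot"],s["finger_gap"],s["contact_force"],s["qpos"])
d=ctrl.get_image("wrist"); cv2.imwrite("pics/w6.png",d["frame"][:,:,::-1]); np.savez("w6.npz",pos=s["position"],rot=s["tool_rot"],**d)
E
```

```text
10.3167 [ 0.50511809 -0.20556103  0.13082848] [-3.13800488 -0.00444929  1.92012275] 0.029974308684641925 [-0.372616    0.31563053 -0.24180903] [-5.45212123e-01  2.52448036e-01  1.70712633e+00 -1.45395178e-05
  1.18773388e+00 -8.94541055e-01]
```

View pics/w6.png

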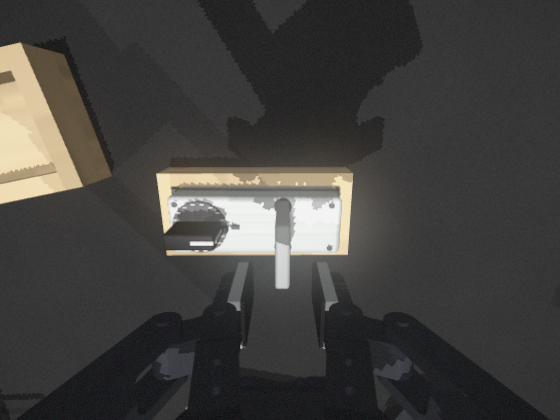

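The bar is centred between the pads, at column 282. I'll descend and grip.

Emit:
drive_tool:
  plan:
    - [0,0,0.78,0,0,0,-0.3]
    - [0,0,0.78,0,0,0,-0.3]
    - [0,0,0.78,0,0,0,-0.3]
    - [0,0,0,0,0,0,-0.3]
    - [0,0,0,0,0,0,-0.3]
    - [0,0,0,0,0,0,-1]
    - [0,0,0,0,0,0,-1]
    - [0,0,0,0,0,0,-1]
    - [0,0,0,0,0,0,-1]
    - [0,0,0,0,0,0,-1]
    - [0,0,0,0,0,0,-1]
    - [0,0,0,0,0,0,-1]
  force: 70

```text
time: 11.37
position: [0.5071, -0.2077, 0.0879]
tool_rot: [-3.141, 0.002, 1.92]
contact_force: [-4.5, -1.8, 6.1]
finger_gap: 0.0076
```

```bash
python3 - <<'E'
from h import *
from station import ctrl
s=ctrl.sense(); print(s["time"],s["position"],s["tool_rot"],s["finger_gap"],s["contact_force"],s["wrist_torque"])
d=ctrl.get_image("wrist"); cv2.imwrite("pics/w7.png",d["frame"][:,:,::-1])
d=ctrl.get_image("side"); cv2.imwrite("pics/s7.png",cv2.resize(d["frame"][110:220,220:360,::-1],None,fx=5,fy=5,interpolation=cv2.INTER_CUBIC))
E
```

```text
11.3667 [ 0.50708938 -0.20772249  0.08792772] [-3.14144548e+00  2.23239505e-03  1.92024712e+00] 0.007603696395994557 [-4.54728208 -1.7860792   6.14415696] [-0.38190317  0.65872896 -0.01443112]
```

View pics/w7.png

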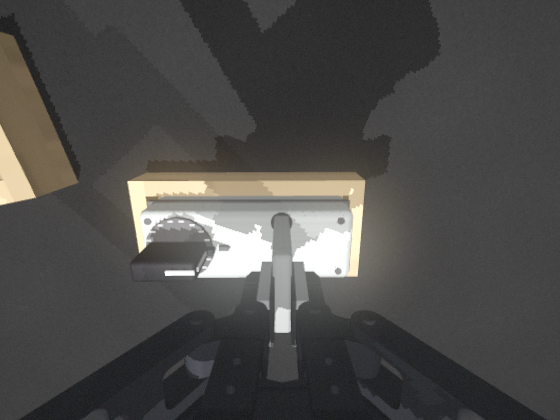

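View pics/s7.png

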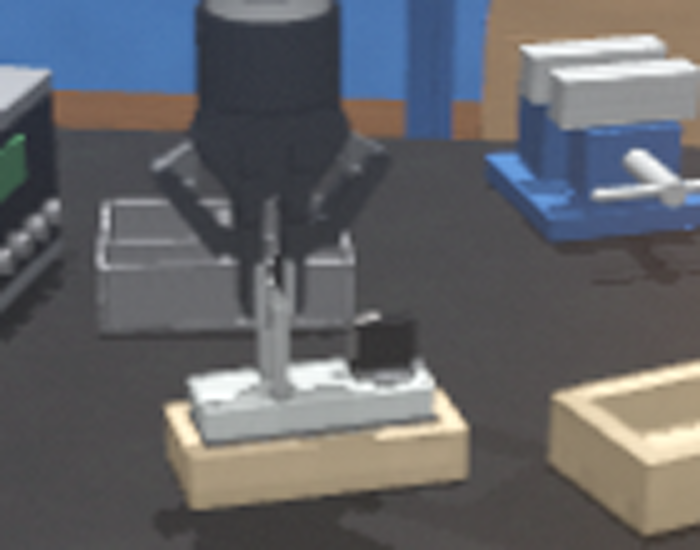

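Gripped, with a gap of 7.6 mm. I'll pull slowly and watch the force.

Emit:
drive_tool:
  plan:
    - [0,0,-0.1,0,0,0,-1]
    - [0,0,-0.1,0,0,0,-1]
    - [0,0,-0.1,0,0,0,-1]
    - [0,0,-0.1,0,0,0,-1]
    - [0,0,-0.1,0,0,0,-1]
    - [0,0,0,0,0,0,-1]
    - [0,0,0,0,0,0,-1]

```text
time: 12.05
position: [0.5071, -0.2068, 0.0969]
tool_rot: [3.141, 0.001, 1.92]
contact_force: [-1.8, -2.3, 1.5]
finger_gap: 0.0073
```

Emit:
drive_tool:
  plan:
    - [0,0,-0.1,0,0,0,-1]
    - [0,0,-0.1,0,0,0,-1]
    - [0,0,-0.1,0,0,0,-1]
    - [0,0,0,0,0,0,-1]
    - [0,0,0,0,0,0,-1]

```text
time: 12.47
position: [0.507, -0.2068, 0.1029]
tool_rot: [3.141, 0.0, 1.92]
contact_force: [-2.1, -3.3, 1.2]
finger_gap: 0.0073
```

```bash
python3 - <<'E'
from h import *
from station import ctrl
s=ctrl.sense(); print(s["time"],s["position"],s["tool_rot"],s["finger_gap"],s["contact_force"],s["wrist_torque"])
d=ctrl.get_image("wrist"); cv2.imwrite("pics/w8.png",d["frame"][:,:,::-1])
d=ctrl.get_image("side"); cv2.imwrite("pics/s8.png",cv2.resize(d["frame"][110:220,220:360,::-1],None,fx=5,fy=5,interpolation=cv2.INTER_CUBIC))
E
```

```text
12.4667 [ 0.50702177 -0.20675154  0.10288769] [3.14146490e+00 4.18541519e-04 1.92020101e+00] 0.0072828480049563615 [-2.08940817 -3.27938948  1.15713273] [-0.32898735  0.09902621 -0.03070701]
```

View pics/s8.png

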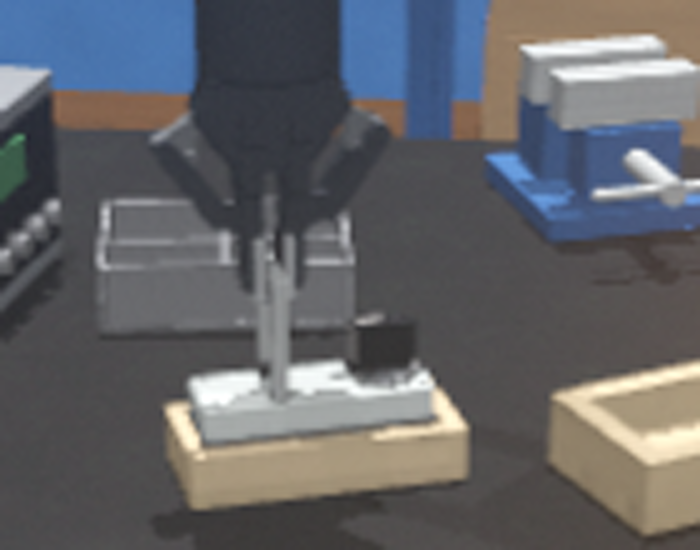

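Emit:
drive_tool:
  plan:
    - [0,0,-0.1,0,0,0,-1]
    - [0,0,-0.05,0,0,0,-1]
    - [0,0,-0.05,0,0,0,-1]
    - [0,0,-0.05,0,0,0,-1]
    - [0,0,0,0,0,0,-1]
    - [0,0,0,0,0,0,-1]

```text
time: 13.07
position: [0.507, -0.2067, 0.1076]
tool_rot: [3.141, 0.0, 1.92]
contact_force: [-1.1, -1.6, -1.4]
finger_gap: 0.0076
```

View pics/w8.png

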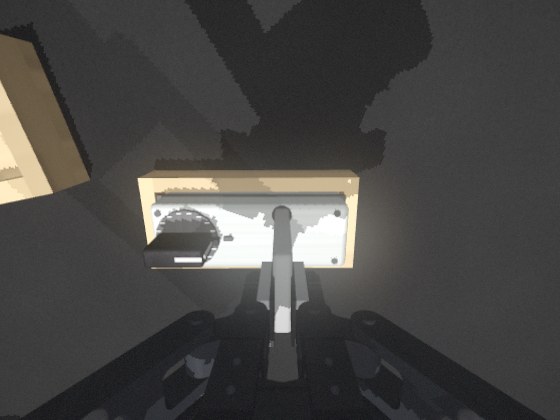

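The bar stays put in the hand while the block recedes, so the shackle is sliding out. Next, the stop.

Emit:
drive_tool:
  plan:
    - [0,0,-0.05,0,0,0,-1]
    - [0,0,0,0,0,0,-1]
    - [0,0,0,0,0,0,-1]
    - [0,0,0,0,0,0,-1]

```text
time: 13.4
position: [0.5064, -0.206, 0.108]
tool_rot: [-3.141, -0.002, 1.92]
contact_force: [-1.5, 0.6, -1.9]
finger_gap: 0.0072
```

Emit:
drive_tool:
  plan:
    - [0,0,-0.05,0,0,0,-1]
    - [0,0,-0.05,0,0,0,-1]
    - [0,0,0,0,0,0,-1]
    - [0,0,0,0,0,0,-1]
    - [0,0,0,0,0,0,-1]

```text
time: 13.82
position: [0.5068, -0.2065, 0.1103]
tool_rot: [-3.141, -0.0, 1.92]
contact_force: [-0.1, -0.8, -4.8]
finger_gap: 0.0072
```

```bash
python3 - <<'E'
from h import *
from station import ctrl
s=ctrl.sense(); print(s["time"],s["position"],s["tool_rot"],s["finger_gap"],s["contact_force"],s["wrist_torque"])
d=ctrl.get_image("wrist"); cv2.imwrite("pics/w9.png",d["frame"][:,:,::-1])
d=ctrl.get_image("side"); cv2.imwrite("pics/s9.png",cv2.resize(d["frame"][110:220,220:360,::-1],None,fx=5,fy=5,interpolation=cv2.INTER_CUBIC))
E
```

```text
13.8167 [ 0.50680847 -0.20648802  0.11030703] [-3.14146369e+00 -3.11992564e-04  1.92019546e+00] 0.0072068277733188125 [-0.1169948  -0.80639865 -4.7834433 ] [0.00212584 0.032574   0.02304271]
```

View pics/s9.png

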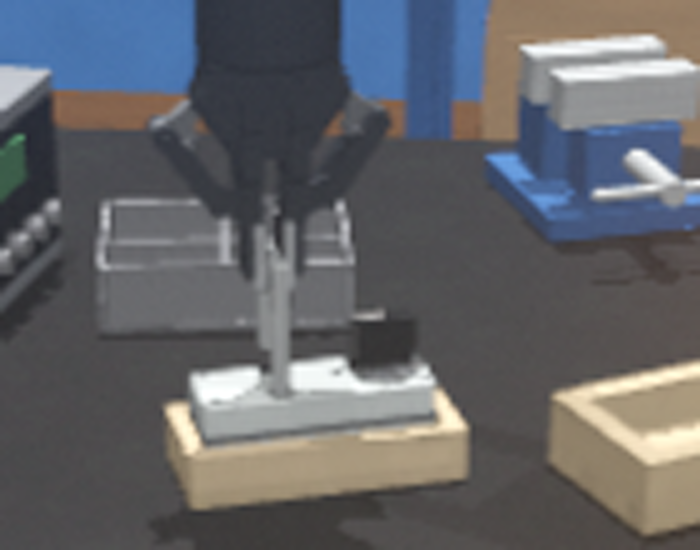

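View pics/w9.png

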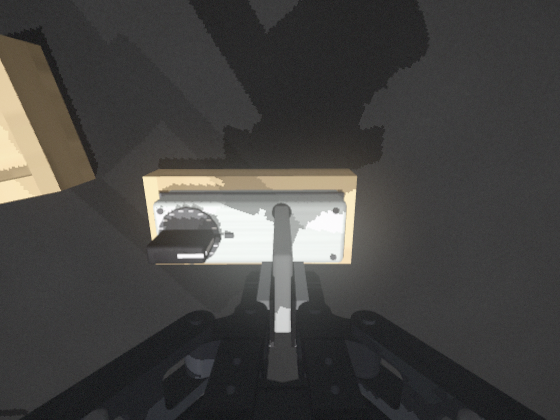

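The stop is met: the force is about -5 N and the hand has risen 22 mm. I'll lift out.

Emit:
drive_tool:
  plan:
    - [0,0,-0.2,0,0,0,-1]
    - [0,0,-0.4,0,0,0,-1]
    - [0,0,-0.6,0,0,0,-1]
    - [0,0,-0.8,0,0,0,-1]
    - [0,0,-0.8,0,0,0,-1]
    - [0,0,-0.8,0,0,0,-1]
    - [0,0,-0.8,0,0,0,-1]
    - [0,0,-0.8,0,0,0,-1]
    - [0,0,-0.8,0,0,0,-1]
    - [0,0,-0.6,0,0,0,-1]
    - [0,0,-0.35,0,0,0,-1]
    - [0,0,0,0,0,0,-1]
    - [0,0,0,0,0,0,-1]

```text
time: 15.0
position: [0.5069, -0.2066, 0.2498]
tool_rot: [3.141, 0.0, 1.92]
contact_force: [-0.1, -0.6, -6.5]
finger_gap: 0.0076
```

```bash
python3 - <<'E'
from h import *
from station import ctrl
s=ctrl.sense(); print(s["time"],s["position"],s["tool_rot"],s["finger_gap"],s["contact_force"],s["wrist_torque"])
d=ctrl.get_image("side"); cv2.imwrite("pics/s10.png",d["frame"][:,:,::-1])
d=ctrl.get_image("wrist"); cv2.imwrite("pics/w10.png",d["frame"][:,:,::-1])
E
```

```text
15.0 [ 0.50693797 -0.20664442  0.24977951] [3.14113354e+00 4.52555733e-04 1.92010115e+00] 0.007646679112332971 [-0.14529353 -0.60144692 -6.45251118] [-0.05029183 -0.04396066 -0.05821648]
```

View pics/s10.png

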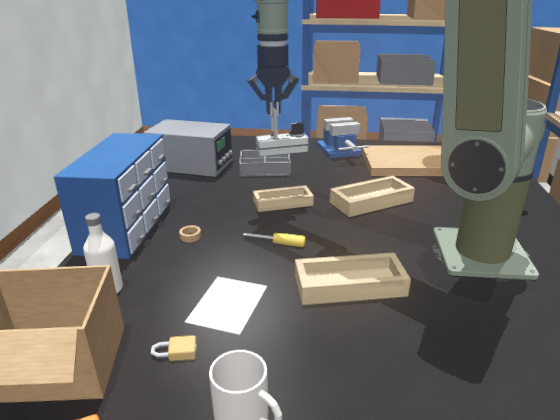

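The lock hangs level at (282,143), clear of the empty nest at (283,197). I'll carry it to the card.

Emit:
drive_tool:
  plan:
    - [0.2,0.092,0,0,0,0,-1]
    - [0.4,0.183,0,0,0,0,-1]
    - [0.6,0.275,0,0,0,0,-1]
    - [0.815,0.374,0,0,0,0,-1]
    - [0.815,0.374,0,0,0,0,-1]
    - [0.815,0.374,0,0,0,0,-1]
    - [0.815,0.374,0,0,0,0,-1]
    - [0.815,0.374,0,0,0,0,-1]
    - [0.815,0.374,0,0,0,0,-1]
    - [0.815,0.374,0,0,0,0,-1]
    - [0.815,0.374,0,0,0,0,-1]
    - [0.815,0.374,0,0,0,0,-1]
    - [0.815,0.374,0,0,0,0,-1]
    - [0.815,0.374,0,0,0,0,-1]

```text
time: 16.27
position: [0.5243, 0.0187, 0.2492]
tool_rot: [-3.141, -0.001, 1.921]
contact_force: [0.1, 0.6, -3.8]
finger_gap: 0.0073
```

Emit:
drive_tool:
  plan:
    - [0.815,0.374,0,0,0,0,-1]
    - [0.815,0.374,0,0,0,0,-1]
    - [0.815,0.374,0,0,0,0,-1]
    - [0.815,0.374,0,0,0,0,-1]
    - [0.815,0.374,0,0,0,0,-1]
    - [0.815,0.374,0,0,0,0,-1]
    - [0.815,0.374,0,0,0,0,-1]
    - [0.815,0.374,0,0,0,0,-1]
    - [0.815,0.374,0,0,0,0,-1]
    - [0.815,0.374,0,0,0,0,-1]
    - [0.815,0.374,0,0,0,0,-1]
    - [0.6,0.275,0,0,0,0,-1]
    - [0.4,0.183,0,0,0,0,-1]
    - [0.2,0.092,0,0,0,0,-1]
    - [0,0,0,0,0,0,-1]
    - [0,0,0,0,0,0,-1]
    - [0,0,0,0,0,0,-1]
    - [0,0,0,0,0,0,-1]
    - [0,0,0,0,0,0,-1]

```text
time: 17.85
position: [0.5431, 0.2385, 0.2496]
tool_rot: [-3.142, 0.0, 1.919]
contact_force: [-0.9, -0.4, -5.1]
finger_gap: 0.0069
```

```bash
python3 - <<'E'
from h import *
from station import ctrl
s=ctrl.sense(); print(s["time"],s["position"],s["tool_rot"],s["finger_gap"],s["contact_force"],s["wrist_torque"],s["qvel"].round(4))
for n in("side","top","wrist"):
    d=ctrl.get_image(n); cv2.imwrite(f"pics/{n}11.png",d["frame"][:,:,::-1]); np.savez(f"{n}11.npz",pos=s["position"],rot=s["tool_rot"],**d)
E
```

```text
17.85 [0.54314608 0.2385159  0.24955836] [-3.14158907e+00  1.80685482e-04  1.91896682e+00] 0.006880049559227233 [-0.92508348 -0.44502323 -5.09345834] [-0.01268586 -0.03442765  0.00597414] [ 0.0016 -0.0004 -0.0016  0.0028  0.0004  0.0005]
```

View pics/side11.png

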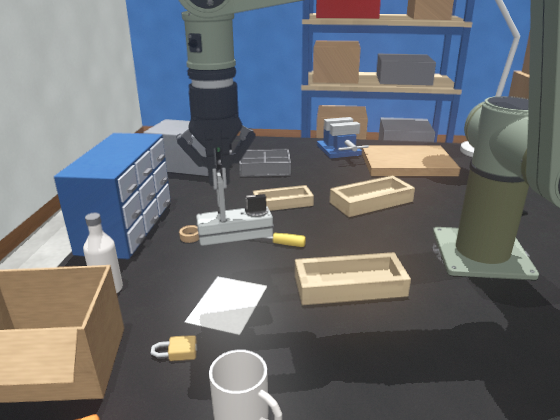

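View pics/top11.png

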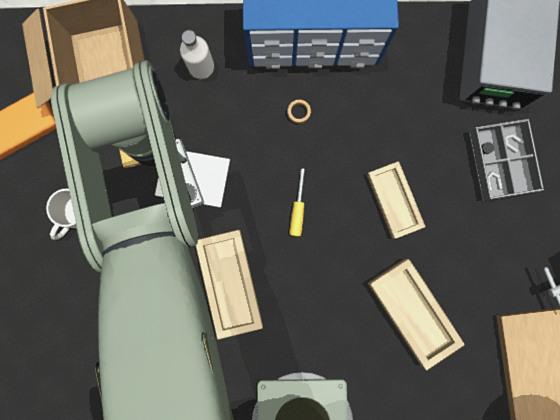

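View pics/wrist11.png

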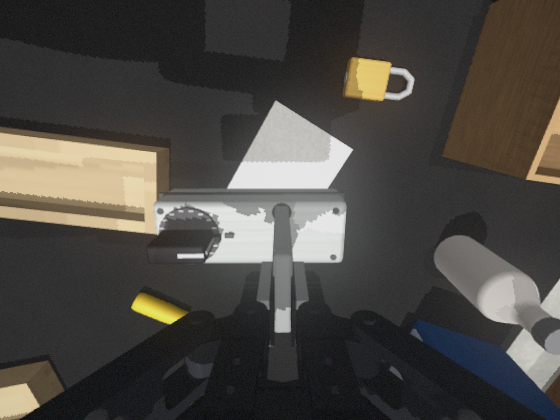

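```bash
python3 - <<'E'
from h import *
d=dict(np.load("side11.npz")); a=d["frame"][:,:,::-1].copy()
big=cv2.resize(a[150:260,170:300],None,fx=6,fy=6,interpolation=cv2.INTER_CUBIC)
th=.348; ex=np.array([np.cos(th),np.sin(th),0]); ey=np.array([-ex[1],ex[0],0])
o=np.array([d["pos"][0],d["pos"][1],.15])
P=[o+x*ex+y*ey+np.array([0,0,z]) for x in(-.086,.044) for y in(-.023,.023) for z in(0,.042)]
for i,p in enumerate(proj(d,P)):
    cv2.circle(big,tuple(int(v) for v in ((p-[170,150]+.5)*6)),4,(0,0,255) if i%2==0 else (0,200,0),-1)
cv2.imwrite("pics/chk.png",big)
E
```

```text
(no output)
```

View pics/chk.png

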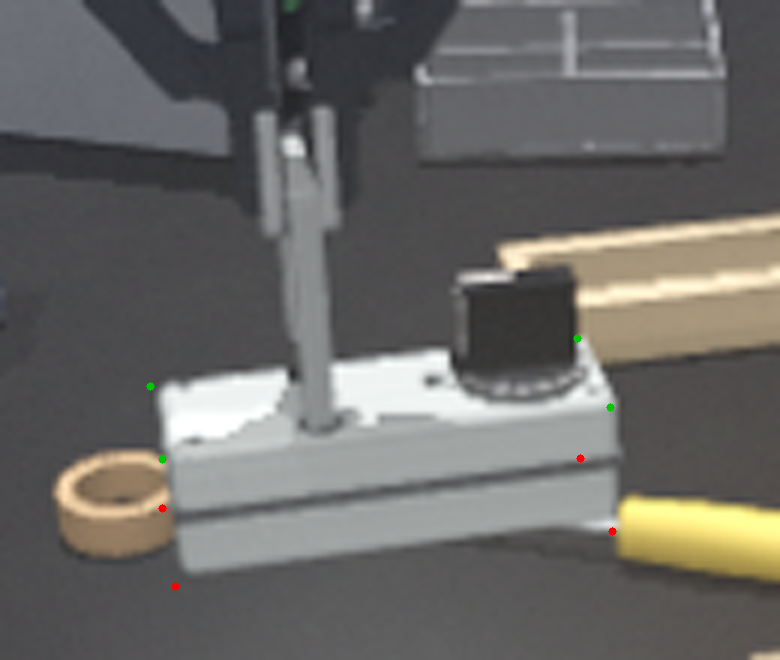

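The model corners (red and green) match the block to within about 2 px, so it is level with its underside at about 0.15 m. The grip looks the same as at lift-off. I'll hand it in.

```bash
python3 - <<'E'
from station import ctrl
s=ctrl.sense(); print(s["time"],s["position"],s["contact_force"],s["finger_gap"])
print(ctrl.job_done())
E
```

```text
18.0 [0.54309432 0.23883753 0.24953371] [ 0.10737283  0.19405511 -5.41391318] 0.0075122963187180545
the job is handed in; nothing more can be done
None
```

The lock is open and held level and still over the middle of the white card, its underside about 15 cm above the bench. I handed the job in at 18.0 s.

**What I did:** I turned the dial about 0.72 rad clockwise, from the second notch to the opening notch. A wrist picture after letting go showed the pointer facing the ridge. With the lock still in the nest, I pulled the shackle up until it met its stop. The hand had risen about 22 mm and carried the lock's weight by then, so the last 2 mm may have started to lift the lock. I then lifted it out and carried it to the card.

**Last checks:**
- **Position:** the hand is within about 1 mm of the card centre I measured, (0.543, 0.239).
- **Grip and stillness:** the load is steady at about 5.4 N, joint speeds are near zero, and I saw no slip between lift-off and the end.
- **Dial:** the pointer still faces the ridge.
- **Bystanders:** the tape roll and the screwdriver are where they started in the last top picture, and the brass padlock is where it started in the last side picture.

**Small disagreement:** in the side picture the lock's bottom edge appears about 2 pixels (4–5 mm) higher than expected for 0.150 m, but its top edge matches. I put that down to rounded edges. The arm's own reading gives about 0.151 m.

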